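Press a tube stopper home with the bench bar clamp

ROBOT

A 7-joint arm with a two-finger parallel gripper is mounted at the origin on the work surface. World frame = base frame: x ahead of the robot, y to its left, z up, the work surface at z = 0. Lengths are in m, angles in rad, forces in N, time in s.
With the tool pointing down it reaches from about 0.425 to 0.925 m from the base axis. Payload 6.8 kg.
Tool frame: the origin (TCP) lies on the centre line of the jaws, within the pads' length; the fingertips stand 17 mm ahead of it and the grasp point (between the pads) lies 2 mm behind it (nose_length is the distance from the TCP to the fingertips, in m); z points along the fingers, x is the direction in which the jaws open and shut, and the axes are right-handed (so a half turn about z gives the same grasp; the last joint's range is limited). The gripper opens to 85 mm and grips with 20 to 120 N. Pads are 22 mm wide; open, the fingers measure 114 mm over their backs; the gripper's body (76 mm by 85 mm) begins 54 mm behind the grasp point. The pads swing forward as they close: fully open they stand 13 mm farther back than shut.
Start: joints at [-1.434, 0.477, 0.022, 1.555, -0.011, 1.109, -0.083], TCP at [0.164, 0.655, 0.248] pointing down, gripper open.
Joint ranges: [-2.96, 2.96], [-0.34, 2.1], [-1.41, 1.46], [0.24, 2.44], [-1.37, 4.51], [0.17, 1.92], [-2.96, 2.96]. Speed limits (rad/s): [2.39, 2.39, 3.14, 3.14, 3.14, 3.14, 3.14].

INTERFACE

Orientations are given as a unit quaternion [w, x, y, z].
In Python, from station import * gives the robot as it stands.
- The arm moves only by the tool send_rows, never from a script. Its argument "commands" is a list of rows, each an object with "translation": the shift along the tool's x, y, z in m, a list of three; "rot": the turn, a rotation vector about the tool's x, y, z in degrees, a list of three; "grip": the finger opening in m, from 0 to 0.0854. In form: [{"translation": [tx, ty, tz], "rot": [rx, ry, rz], "grip": grip}, ...]. A call has exactly 5 rows; each row shifts and turns the commanded pose from where the row before left it, along the tool's axes as they then stand; what a row does not reach is not made up. A row lasts 1/12 s, in which the tool goes at most 41.7 mm and 7.16 degrees, less where a joint would pass 70% of its speed; a pose out of reach is approached as far as the arm can. A call with a gripper value outside its range is refused whole. The fingers move at their own pace and stop on an object; "force" is the grip in N (left out, the last holds). Time passes only in rows, so rows that do not move let the fingers close, or fill a call up. It gives the time, the measured TCP pose, the force and the opening at its end, in the units of the state.
- get_obs(): the state, without advancing time (a new reading comes with each control period).
- read_camera(name): name is "scene" or "side" or "wrist"; returns a dict with "pixels" (480x640x3 uint8, red, green, blue), "depth" (480x640 float32, m along the optical axis (not along the pixel's ray), 0 where there is no reading), "mtx" (3x3 intrinsics, pixels), "extrinsics" (4x4, takes a point from camera to world coordinates). Camera axes: x right, y up, looking along -z (the intrinsics and any distortion apply to the point x, -y, -z); pixel columns grow to the right and rows downward; lengths in m; the calibration is good to about 2 mm. A picture is of the moment at which its call begins.
- hand_in(): hands the job in, once; it reports no verdict.
The state is a dict: "t": time; "q": joint angles; "joint_vel": joint speeds; "joint_torque": joint torques, N m; "eef_pos": TCP position; "tool_rot": TCP orientation; "contact_force": force on the tool from outside, world axes, zero at the start; "torque": the same for the moment, N m; "gripper_width": opening from 0.0 (shut) to 1.0 (fully open).
Only numpy, scipy, OpenCV 4.12 (cv2) and the standard library are available. Lean on these libraries where they do the work, as an engineer would, in place of code of your own. Each camera call takes 0.05 s, during which the arm holds its last target.

TASK

Squeeze the sprung trigger of the bench bar clamp, stroke after stroke, to walk its jaw onto the rubber stopper and press the stopper firmly home in the glass tube, its head tight against the rim: bear on it with about 14 N for a moment, never with more than 20 N or the glass cracks. Then let the trigger go, and press the release tab until the jaw has sprung fully back, leaving the stopper home. Work the jaw only with trigger and tab, do not touch the bar, jaw or stopper, and leave the things around undisturbed.

Things in the scene. Friction and masses are not known exactly. Their poses are not given: they have to be found in the camera images.
- clamp: Bar clamp bolted to the bench: black base plate 370 x 110 x 16 mm (x -160 to +210 mm) with grey cheeks up to z = 75 mm. Its frame ('clamp x, z' below): origin on the bench under the fixed handle, x along the bar the way the jaw advances (towards tube and back stop), z up, y = 0 in the middle of the bar. Above z = 82 mm stand only handle, trigger and tab. Its x axis points to the robot's left, give or take 23 degrees.
- handle_grip (a point): Middle of the fixed upright handle, clamp x = 0, z = 120 mm. The handle is 14 mm thick along x, 30 mm wide along y, top at z = 140 mm. Ahead of it (+x) there is free room above z = 85 mm.
- trigger_pad (a point): Rear (-x) face of the trigger at z = 120 mm, clamp x = -46 mm at rest. An upright black paddle behind the handle, parallel to it, 10 mm thick, 30 mm wide, z = 84 to 140 mm; it is pushed straight towards the handle (+x). From this face to the handle's front face: 53 mm at rest, 35 mm fully squeezed. Behind it 59 mm of free room above z = 90 mm, up to the tab.
- trigger (a joint): Travel of the trigger, m: 0 at rest, 0.018 at its hard stop; springs back (2.4 to 3.8 N). The first 4 to 6 mm drive nothing, then a pawl takes the bar along 1 to 1; a 17 mm stroke keeps two teeth (10 mm). Let it go fully back before each next stroke. Push on the trigger = its spring + bar spring (2.3 to 3.1 N) + 0 to 2 N of ratchet drag + the jaw's force.
- bar_slide (a joint): Advance of the toothed bar with the jaw, m: 0 fully back, up to 0.060; a light spring pulls it back, a pawl holds it at teeth 5 mm apart. With the stopper home the jaw first touches it when its face is 8 mm from the tube's mouth, at 0.037 to 0.050.
- bar: The steel bar, 24 x 14 mm, with teeth on top, top of the teeth at z = 60 mm; carries the jaw. Origin as the clamp's, moved along x with the bar.
- jaw: Round grey jaw pad 38 mm in diameter on the front end of the bar, origin at the centre of its front face (clamp z = 50 mm). It sits on a spring: it yields 1 mm for 6 N, so force can be built up gradually; it bottoms at 6 mm.
- jaw_face (a point): Centre of the front face of the jaw, clamp x = 57 mm + advance - yield of its spring.
- tube_mouth (a point): Glass tube 34 mm in diameter, 75 mm long, lying along the clamp's x axis at z = 50 mm in a wooden saddle with a back stop, locked at another place along the base each time and then immovable; this point is the centre of its mouth, clamp x = 102 to 115 mm.
- stopper: Head of the dark rubber stopper, a disc 40 mm in diameter and 8 mm thick, origin at the centre of its outer face, which looks towards the jaw, 8 mm before the tube's mouth when home.
- stopper_slide (a joint): How far the stopper still stands out of the tube, m: 0 = home, head against the rim. Starts at 0.010 to 0.020. It goes in stiffly against a steady friction of 6 N and stays where it is; once home it does not yield, and the force rises with every further mm of trigger.
- tab_top (a point): Centre of the top of the release tab, a black thumb plate 26 mm (along x) x 28 mm at the rear end of the clamp; at rest clamp x = -120 mm, z = 88 mm. To be pressed straight down from above.
- tab (a joint): Angle of the release rocker, rad: 0 at rest, 0.22 at its stop (tab top 10 mm lower, 4 mm further to -x). From about 0.16 (7 mm) it frees the bar, if the trigger is at rest. Takes about 1 N, up to about 8 N while the jaw bears on the stopper. Let go, it springs up and catches the bar again: hold it down about a second, until the bar is back.
- chalk: Bystander: stick of white chalk 45 mm long, near the clamp.
- cap_ring: Bystander: blue plastic ring 48 mm in diameter, 12 mm high, near the clamp.
- spare_stopper: Bystander: spare rubber stopper 40 mm in diameter, 36 mm high, standing head down near the clamp.
- cup: Bystander: plastic cup 72 mm in diameter, 115 mm high, past the back-stop end of the clamp.
- wash_bottle: Bystander: white plastic bottle 68 mm in diameter, 170 mm high, at the right.
- spirit_lamp: Bystander: glass spirit lamp with white cap, 84 mm in diameter, 108 mm high, at the back right.
- dish: Bystander: small white bowl 90 mm in diameter, 30 mm high, at the left.

How it is judged:
By the outcome, as a careful person would: the job done as asked, in the order asked, and still so for the second after the job is handed in, with the robot touching nothing.
It also fails if it takes over 67 s, if anything falls off the work surface, if the arm or the gripper's body presses on something with over 40 N, if the wrist force passes 120 N, or if a joint passes its speed limit or range.

## Working session

There is one attempt and no reset: what is moved stays moved. The work goes in short steps, Python scripts to look and compute and a tool call to move; the robot and the scene stay as the last step left them, time stands still between calls to the robot, and variables do not carry over. Pictures are saved under pics/ and viewed, and the job is handed in when it is done.

Besides the shell and the picture viewer there is one more tool, called after "Emit:" by a JSON object that holds its "name" and its "arguments", one argument or row to a line. send_rows: Moves the arm, as the interface text tells. Its arguments: {"type":"object","properties":{"commands":{"type":"array","items":{"type":"object","properties":{"translation":{"type":"array","items":{"type":"number"}},"rot":{"type":"array","items":{"type":"number"}},"grip":{"type":"number"}}}},"force":{"type":"number"}},"required":["commands"]}

```bash
ls; mkdir -p pics; python3 - <<'E'
from station import *
import cv2
print(get_obs())
for n in ("scene","side","wrist"):
    c=read_camera(n); cv2.imwrite(f"pics/{n}0.png",c["pixels"][...,::-1]); print(n,c["mtx"],c["extrinsics"], (c["depth"]>0).mean())
E
```

```text
pics
{'t': 0.0, 'q': array([-1.43410993,  0.47777246,  0.02232874,  1.55645121, -0.01145222,
        1.10930023, -0.08311494]), 'joint_vel': array([ 0.00130627, -0.00121701, -0.00165115,  0.00040172,  0.00082713,
       -0.00012838,  0.00053942]), 'joint_torque': array([-1.74285557e-03, -5.96445715e+01,  1.60686426e+00, -2.81200433e+01,
        1.24821888e-02,  9.30712296e-03, -1.99038124e-05]), 'eef_pos': array([0.1634684 , 0.65432976, 0.24734413]), 'tool_rot': array([ 6.19782762e-04,  7.88134336e-01,  6.15502604e-01, -6.54835403e-04]), 'contact_force': array([ 0.07509642, -0.88468237, -1.16302886]), 'torque': array([ 0.02767612,  0.02976546, -0.04155305]), 'gripper_width': 1.0001172389343527}
scene [[508.53474257   0.         322.81651927]
 [  0.         508.53474257 240.47567669]
 [  0.           0.           1.        ]] [[-6.95730138e-01 -6.09925774e-01  3.79407597e-01  1.19538076e+00]
 [ 7.18302850e-01 -5.90193014e-01  3.68392755e-01  5.67177935e-01]
 [-7.68522823e-04  5.28831500e-01  8.48726489e-01  1.46704390e+00]
 [ 0.00000000e+00  0.00000000e+00  0.00000000e+00  1.00000000e+00]] 0.9620279947916667
side [[558.68733422   0.         314.94331719]
 [  0.         558.68733422 247.49349893]
 [  0.           0.           1.        ]] [[-0.99945324  0.00916439 -0.03176847  0.52650825]
 [-0.02952989 -0.67961452  0.73297482  1.19606333]
 [-0.01487305  0.73351218  0.67951355  1.21148029]
 [ 0.          0.          0.          1.        ]] 0.9959895833333333
wrist [[409.39551891   0.         317.97416449]
 [  0.         409.39551891 240.1090702 ]
 [  0.           0.           1.        ]] [[ 0.24286289 -0.92769258 -0.28355616  0.0910353 ]
 [ 0.97005899  0.23171943  0.07274374  0.67251531]
 [-0.00177835 -0.29273295  0.95619258  0.37229824]
 [ 0.          0.          0.          1.        ]] 0.9958984375
```

View pics/scene0.png

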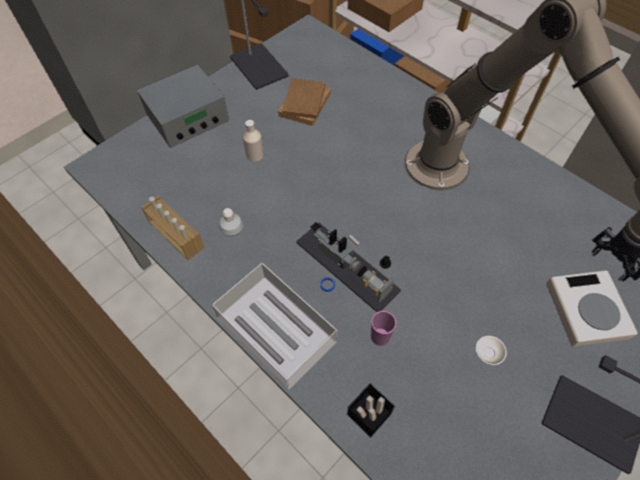

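View pics/side0.png

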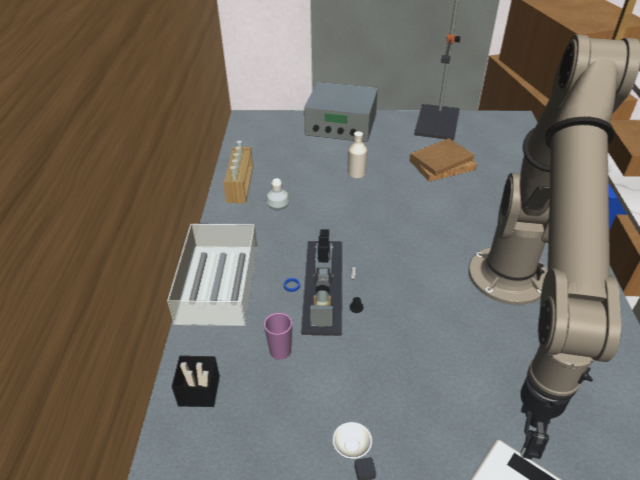

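View pics/wrist0.png

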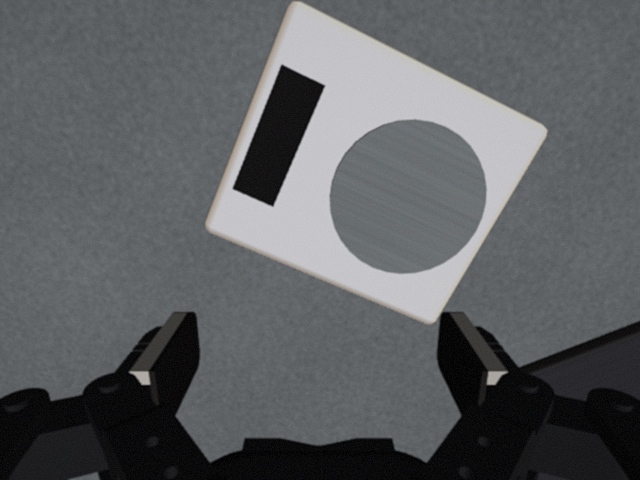

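```bash
python3 - <<'E'
from station import *
import cv2
c=read_camera("scene"); a=c["pixels"][205:320,280:415]; cv2.imwrite("pics/sc_crop.png",cv2.resize(a[...,::-1],None,fx=5.9,fy=5.2,interpolation=cv2.INTER_CUBIC))
c=read_camera("side"); a=c["pixels"][220:340,265:380]; cv2.imwrite("pics/si_crop.png",cv2.resize(a[...,::-1],None,fx=5,fy=5,interpolation=cv2.INTER_CUBIC))
E
```

```text
(no output)
```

View pics/sc_crop.png

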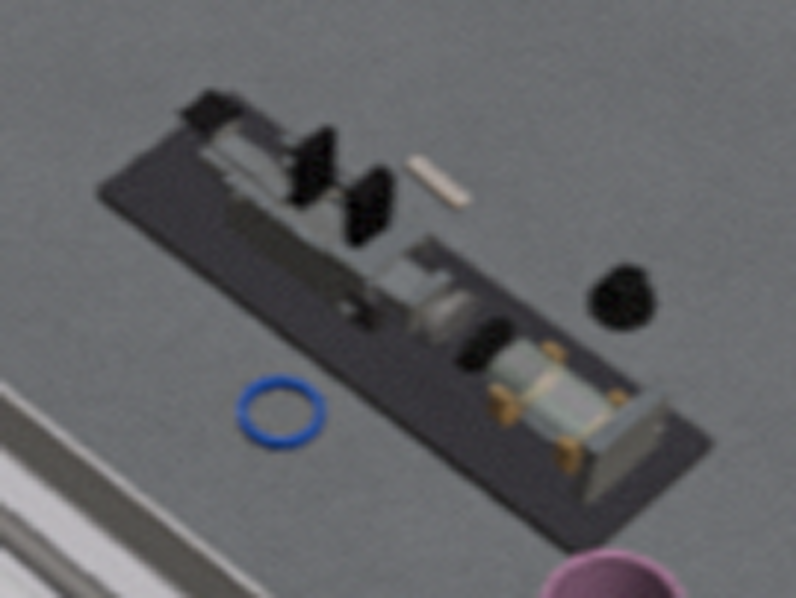

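View pics/si_crop.png

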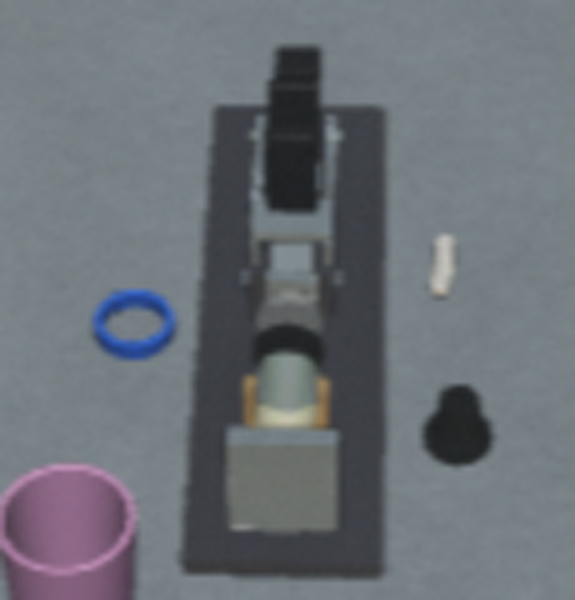

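```bash
cat > h.py <<'E'
from station import *
import cv2, numpy as np
def ray(c,u,v):
    K=c["mtx"];E=c["extrinsics"]
    d=np.array([(u-K[0,2])/K[0,0],-(v-K[1,2])/K[1,1],-1.0]); return E[:3,3],E[:3,:3]@d
def onz(c,u,v,z):
    o,d=ray(c,u,v); return o+d*(z-o[2])/d[2]
def proj(c,P):
    E=c["extrinsics"];K=c["mtx"];p=E[:3,:3].T@(np.asarray(P)-E[:3,3]); return K[0,0]*p[0]/-p[2]+K[0,2], K[1,1]*(-p[1])/-p[2]+K[1,2]
def save(n,img): cv2.imwrite("pics/"+n,img[...,::-1])
E
python3 - <<'E'
from h import *
c=read_camera("scene")
for u,v in [(97,190),(575,552),(713,445)]:
    print("sc",onz(c,280+u/5.9,205+v/5.2,.016))
for u,v,z in [(330,128,.14),(388,168,.14)]: print("sc paddles top right",onz(c,280+u/5.9,205+v/5.2,z))
c=read_camera("side")
for u,v in [(215,107),(385,107),(383,572),(183,572)]:
    print("si",onz(c,265+u/5,220+v/5,.016))
E
```

```text
sc [ 0.61132411 -0.12337237  0.016     ]
sc [0.6142248  0.23807236 0.016     ]
sc [0.50915811 0.24501673 0.016     ]
sc paddles top right [ 0.54508946 -0.00720095  0.14      ]
sc paddles top right [0.54462484 0.03405093 0.14      ]
si [ 0.60537766 -0.12174118  0.016     ]
si [ 0.49710446 -0.12316273  0.016     ]
si [0.50040496 0.24990298 0.016     ]
si [0.60821012 0.25181912 0.016     ]
```

Emit:
{"name": "send_rows", "arguments": {
  "commands": [
    {"translation":[-0.0057,0.036,0],"rot":[0,0,3.06],"grip":0},
    {"translation":[-0.0057,0.036,0],"rot":[0,0,3.06],"grip":0},
    {"translation":[-0.0057,0.036,0],"rot":[0,0,3.06],"grip":0},
    {"translation":[-0.0057,0.036,0],"rot":[0,0,3.06],"grip":0},
    {"translation":[-0.0057,0.036,0],"rot":[0,0,3.06],"grip":0}
  ],
  "force": 60
}}

```text
t: 0.77
eef_pos: [0.3238, 0.5656, 0.2484]
tool_rot: [-0.0, 0.864, 0.504, 0.0]
contact_force: [-0.5, 0.8, 0.1]
gripper_width: 0.301
```

Emit:
{"name": "send_rows", "arguments": {
  "commands": [
    {"translation":[-0.0057,0.035,0],"rot":[0,0,3.06],"grip":0},
    {"translation":[-0.0057,0.035,0],"rot":[0,0,3.06],"grip":0},
    {"translation":[-0.0057,0.035,0],"rot":[0,0,3.06],"grip":0},
    {"translation":[-0.0057,0.035,0],"rot":[0,0,3.06],"grip":0},
    {"translation":[-0.0057,0.035,0],"rot":[0,0,3.06],"grip":0}
  ]
}}

```text
t: 1.18
eef_pos: [0.4492, 0.4408, 0.2484]
tool_rot: [-0.0, 0.923, 0.384, 0.0]
contact_force: [0.3, -0.2, -0.5]
gripper_width: 0.001
```

Emit:
{"name": "send_rows", "arguments": {
  "commands": [
    {"translation":[-0.0057,0.034,0],"rot":[0,0,3.06],"grip":0},
    {"translation":[-0.0057,0.034,0],"rot":[0,0,3.06],"grip":0},
    {"translation":[-0.0057,0.034,0],"rot":[0,0,3.06],"grip":0},
    {"translation":[-0.0057,0.034,0],"rot":[0,0,3.06],"grip":0},
    {"translation":[-0.0057,0.034,0],"rot":[0,0,3.06],"grip":0}
  ]
}}

```text
t: 1.6
eef_pos: [0.5341, 0.2913, 0.2484]
tool_rot: [-0.0, 0.966, 0.258, 0.0]
contact_force: [0.6, 0.7, 0.0]
gripper_width: -0.002
```

Emit:
{"name": "send_rows", "arguments": {
  "commands": [
    {"translation":[-0.0057,0.033,0],"rot":[0,0,3.06],"grip":0},
    {"translation":[-0.0057,0.033,0],"rot":[0,0,3.06],"grip":0},
    {"translation":[-0.0057,0.033,0],"rot":[0,0,3.06],"grip":0},
    {"translation":[-0.0057,0.033,0],"rot":[0,0,3.06],"grip":0},
    {"translation":[-0.0057,0.033,0],"rot":[0,0,3.06],"grip":0}
  ]
}}

```text
t: 2.02
eef_pos: [0.5745, 0.1294, 0.2485]
tool_rot: [-0.0, 0.992, 0.127, 0.0]
contact_force: [0.1, 0.3, 0.4]
gripper_width: 0.002
```

Emit:
{"name": "send_rows", "arguments": {
  "commands": [
    {"translation":[-0.0077,0.0327,0],"rot":[0,0,3.06],"grip":0},
    {"translation":[-0.0077,0.0327,0],"rot":[0,0,3.06],"grip":0},
    {"translation":[-0.0077,0.0327,0],"rot":[0,0,3.06],"grip":0},
    {"translation":[-0.0077,0.0327,0],"rot":[0,0,3.06],"grip":0},
    {"translation":[-0.0077,0.0327,0],"rot":[0,0,3.06],"grip":0}
  ]
}}

```text
t: 2.43
eef_pos: [0.5606, -0.0376, 0.2485]
tool_rot: [-0.0, 1.0, -0.006, 0.0]
contact_force: [0.4, -0.0, 0.0]
gripper_width: 0.0
```

```bash
python3 - <<'E'
from h import *
o=get_obs();print(o["t"],o["eef_pos"],o["tool_rot"],o["contact_force"])
c=read_camera("wrist");save("w1.png",c["pixels"]);print(c["extrinsics"].round(4))
E
```

```text
2.4333 [ 0.56056606 -0.03763091  0.24849176] [-3.65818296e-05  9.99982635e-01 -5.88304590e-03  3.42866565e-04] [ 0.43784682 -0.03345762  0.01001362]
[[ 9.999e-01  1.170e-02  3.800e-03  5.615e-01]
 [-1.230e-02  9.559e-01  2.933e-01  3.700e-02]
 [-2.000e-04 -2.933e-01  9.560e-01  3.734e-01]
 [ 0.000e+00  0.000e+00  0.000e+00  1.000e+00]]
```

View pics/w1.png

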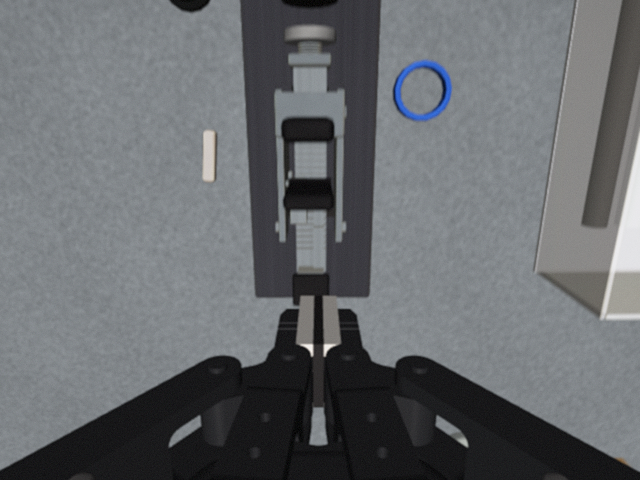

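```bash
python3 - <<'E'
from h import *
c=read_camera("wrist");p=c["pixels"].astype(int).max(2); d=c["depth"]
for (n,x0,x1,y0,y1,z,tol) in [("handle",260,360,90,170,.14,.008),("trig",260,360,160,240,.14,.008),("tab",270,350,255,320,.088,.006)]:
    vv,uu=np.mgrid[y0:y1,x0:x1]; K=c["mtx"];E=c["extrinsics"]
    D=d[y0:y1,x0:x1]; P=np.stack([(uu-K[0,2])/K[0,0]*D,-(vv-K[1,2])/K[1,1]*D,-D],-1)@E[:3,:3].T+E[:3,3]
    m=(abs(P[...,2]-z)<tol)&(p[y0:y1,x0:x1]<45)
    Q=P[m]; print(n,m.sum(),np.percentile(Q,[1,50,99],axis=0).round(4).tolist(), "box",uu[m].min(),uu[m].max(),vv[m].min(),vv[m].max())
    print(cv2.minAreaRect(Q[:,:2].astype(np.float32)*1000))
# base edges
for u,v in [(241,0),(255,296),(381,0),(370,296)]: print(onz(c,u,v,.016).round(4))
E
```

```text
handle 1264 [[0.5417, 0.0234, 0.1358], [0.5555, 0.0298, 0.1388], [0.5694, 0.0363, 0.1407]] box 283 335 99 125
((555.4737548828125, 29.90683364868164), (28.72870635986328, 13.732837677001953), 1.3325512409210205)
trig 841 [[0.5414, -0.0153, 0.1326], [0.5553, -0.0102, 0.1389], [0.5693, -0.0062, 0.1406]] box 286 336 175 194
((555.3253173828125, -11.102612495422363), (29.090999603271484, 10.118974685668945), 0.11450225114822388)
tab 1111 [[0.5409, -0.1012, 0.0847], [0.5542, -0.0886, 0.0873], [0.5679, -0.0772, 0.0889]] box 296 332 261 292
((554.4205932617188, -89.35808563232422), (25.155780792236328, 27.4049015045166), 88.15213775634766)
[0.5028 0.1137 0.016 ]
[ 0.496  -0.1366  0.016 ]
[0.611 0.111 0.016]
[ 0.6058 -0.1393  0.016 ]
```

Emit:
{"name": "send_rows", "arguments": {
  "commands": [
    {"translation":[-0.0055,0.0085,0],"rot":[0,0,0],"grip":0},
    {"translation":[0,0,0.03],"rot":[0,0,0],"grip":0},
    {"translation":[0,0,0.03],"rot":[0,0,0],"grip":0},
    {"translation":[0,0,0.03],"rot":[0,0,0],"grip":0},
    {"translation":[0,0,0],"rot":[0,0,0],"grip":0}
  ]
}}

```text
t: 2.95
eef_pos: [0.5514, -0.0429, 0.1534]
tool_rot: [0.0, 1.0, -0.003, -0.005]
contact_force: [-1.5, 0.3, -1.0]
gripper_width: -0.004
```

```bash
python3 - <<'E'
from h import *
o=get_obs();print(o["t"],o["eef_pos"],o["tool_rot"],o["contact_force"])
c=read_camera("wrist");save("w2.png",c["pixels"])
E
```

```text
2.95 [ 0.55135005 -0.04291619  0.15339319] [ 6.06907701e-05  9.99984398e-01 -3.21054828e-03 -4.57080706e-03] [-1.54174883  0.25187459 -0.98903487]
```

View pics/w2.png

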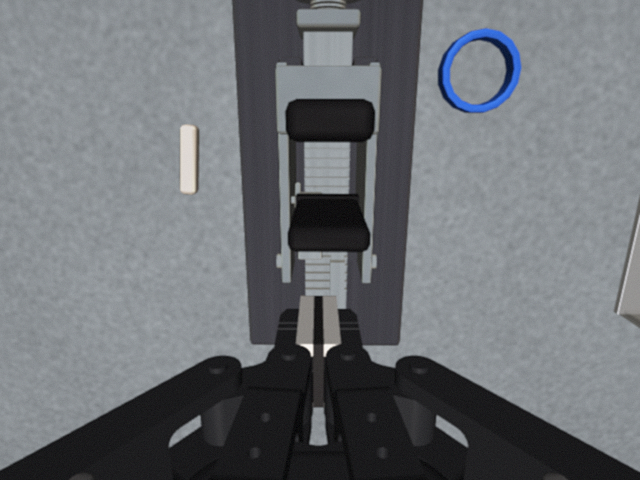

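Emit:
{"name": "send_rows", "arguments": {
  "commands": [
    {"translation":[0,0,0.013],"rot":[0,0,0],"grip":0},
    {"translation":[0,0,0.013],"rot":[0,0,0],"grip":0},
    {"translation":[0,0,0],"rot":[0,0,0],"grip":0},
    {"translation":[0,0,0],"rot":[0,0,0],"grip":0},
    {"translation":[0,0,0],"rot":[0,0,0],"grip":0}
  ]
}}

```text
t: 3.42
eef_pos: [0.5561, -0.0443, 0.134]
tool_rot: [-0.0, 1.0, -0.004, 0.001]
contact_force: [-0.0, -0.1, 0.4]
gripper_width: 0.002
```

```bash
python3 - <<'E'
from h import *
o=get_obs();print(o["t"],o["eef_pos"],o["tool_rot"],o["contact_force"])
E
```

```text
3.4167 [ 0.55613179 -0.04433741  0.13399718] [-1.67451076e-04  9.99989821e-01 -4.35730825e-03  1.15889836e-03] [-0.00760425 -0.13264566  0.38625021]
```

Emit:
{"name": "send_rows", "arguments": {
  "commands": [
    {"translation":[0,0,0.006],"rot":[0,0,0],"grip":0},
    {"translation":[0,-0.005,0],"rot":[0,0,0],"grip":0},
    {"translation":[0,-0.005,0],"rot":[0,0,0],"grip":0},
    {"translation":[0,-0.003,0],"rot":[0,0,0],"grip":0},
    {"translation":[0,0,0],"rot":[0,0,0],"grip":0}
  ]
}}

```text
t: 3.83
eef_pos: [0.5553, -0.0301, 0.1264]
tool_rot: [-0.0, 1.0, -0.004, 0.0]
contact_force: [0.6, 0.8, -0.5]
gripper_width: -0.001
```

Emit:
{"name": "send_rows", "arguments": {
  "commands": [
    {"translation":[0,-0.002,0],"rot":[0,0,0],"grip":0},
    {"translation":[0,0,0],"rot":[0,0,0],"grip":0},
    {"translation":[0,-0.002,0],"rot":[0,0,0],"grip":0},
    {"translation":[0,0,0],"rot":[0,0,0],"grip":0},
    {"translation":[0,0,0],"rot":[0,0,0],"grip":0}
  ]
}}

```text
t: 4.25
eef_pos: [0.5552, -0.0275, 0.1263]
tool_rot: [-0.0, 1.0, -0.005, 0.0]
contact_force: [0.5, 0.0, 0.0]
gripper_width: 0.002
```

Emit:
{"name": "send_rows", "arguments": {
  "commands": [
    {"translation":[0,-0.002,0],"rot":[0,0,0],"grip":0},
    {"translation":[0,0,0],"rot":[0,0,0],"grip":0},
    {"translation":[0,0,0],"rot":[0,0,0],"grip":0},
    {"translation":[0,0,0],"rot":[0,0,0],"grip":0},
    {"translation":[0,0,0],"rot":[0,0,0],"grip":0}
  ]
}}

```text
t: 4.67
eef_pos: [0.5552, -0.0258, 0.1263]
tool_rot: [0.0, 1.0, -0.005, 0.0]
contact_force: [-0.5, -1.8, 0.7]
gripper_width: 0.001
```

Emit:
{"name": "send_rows", "arguments": {
  "commands": [
    {"translation":[0,-0.002,0],"rot":[0,0,0],"grip":0},
    {"translation":[0,0,0],"rot":[0,0,0],"grip":0},
    {"translation":[0,0,0],"rot":[0,0,0],"grip":0},
    {"translation":[0,0,0],"rot":[0,0,0],"grip":0},
    {"translation":[0,0,0],"rot":[0,0,0],"grip":0}
  ]
}}

```text
t: 5.08
eef_pos: [0.5552, -0.0235, 0.1263]
tool_rot: [-0.0, 1.0, -0.005, -0.0]
contact_force: [0.2, -2.1, 0.0]
gripper_width: -0.001
```

Emit:
{"name": "send_rows", "arguments": {
  "commands": [
    {"translation":[0,-0.002,0],"rot":[0,0,0],"grip":0},
    {"translation":[0,0,0],"rot":[0,0,0],"grip":0},
    {"translation":[0,0,0],"rot":[0,0,0],"grip":0},
    {"translation":[0,0,0],"rot":[0,0,0],"grip":0},
    {"translation":[0,0,0],"rot":[0,0,0],"grip":0}
  ]
}}

```text
t: 5.5
eef_pos: [0.5553, -0.0217, 0.1263]
tool_rot: [0.0, 1.0, -0.005, 0.0]
contact_force: [-0.6, -2.7, 1.6]
gripper_width: -0.005
```

Emit:
{"name": "send_rows", "arguments": {
  "commands": [
    {"translation":[0,-0.003,0],"rot":[0,0,0],"grip":0},
    {"translation":[0,-0.003,0],"rot":[0,0,0],"grip":0},
    {"translation":[0,-0.003,0],"rot":[0,0,0],"grip":0},
    {"translation":[0,0,0],"rot":[0,0,0],"grip":0},
    {"translation":[0,0,0],"rot":[0,0,0],"grip":0}
  ]
}}

```text
t: 5.92
eef_pos: [0.5553, -0.0137, 0.1263]
tool_rot: [0.001, 1.0, -0.005, 0.0]
contact_force: [-0.3, -7.2, 1.6]
gripper_width: -0.0
```

Emit:
{"name": "send_rows", "arguments": {
  "commands": [
    {"translation":[0,-0.0015,0],"rot":[0,0,0],"grip":0},
    {"translation":[0,-0.0015,0],"rot":[0,0,0],"grip":0},
    {"translation":[0,0,0],"rot":[0,0,0],"grip":0},
    {"translation":[0,0,0],"rot":[0,0,0],"grip":0},
    {"translation":[0,0,0],"rot":[0,0,0],"grip":0}
  ]
}}

```text
t: 6.33
eef_pos: [0.5553, -0.0107, 0.1264]
tool_rot: [0.001, 1.0, -0.005, 0.0]
contact_force: [-1.0, -5.8, 1.3]
gripper_width: -0.003
```

```bash
python3 - <<'E'
from h import *
o=get_obs();print(o["t"],o["eef_pos"],o["tool_rot"],o["contact_force"])
c=read_camera("wrist");save("w3.png",c["pixels"])
c=read_camera("scene"); a=c["pixels"][205:320,280:415]; save("sc3.png",cv2.resize(a,None,fx=5.9,fy=5.2,interpolation=cv2.INTER_CUBIC))
E
```

```text
6.3333 [ 0.55533812 -0.01070758  0.12635083] [ 6.37397342e-04  9.99986720e-01 -5.11340223e-03  8.27443784e-05] [-1.00381119 -5.82357698  1.31645095]
```

View pics/w3.png

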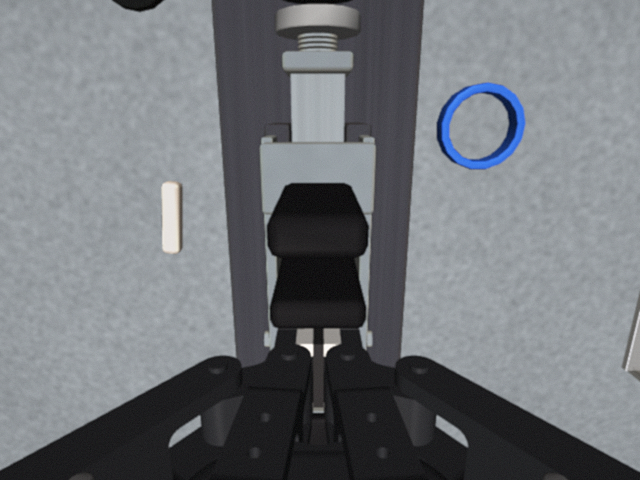

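View pics/sc3.png

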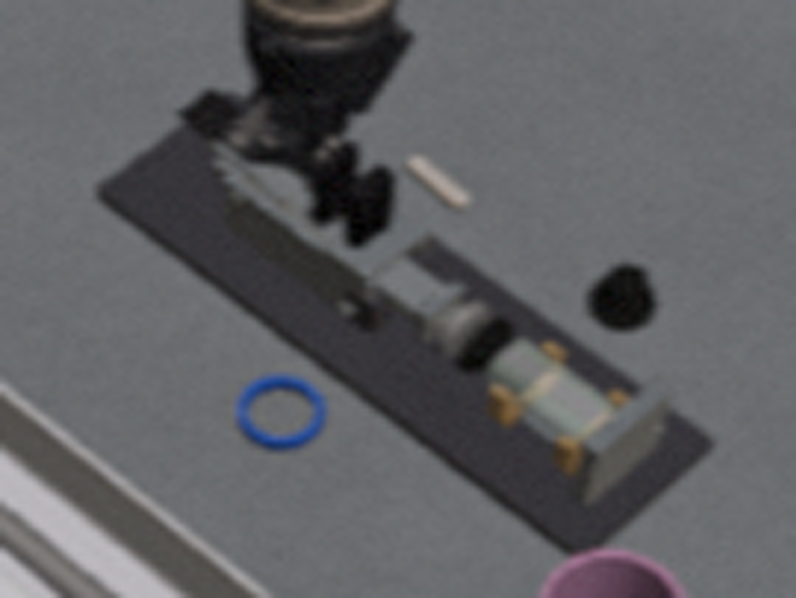

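Emit:
{"name": "send_rows", "arguments": {
  "commands": [
    {"translation":[0,-0.001,0],"rot":[0,0,0],"grip":0},
    {"translation":[0,0,0],"rot":[0,0,0],"grip":0},
    {"translation":[0,0,0],"rot":[0,0,0],"grip":0},
    {"translation":[0,0,0],"rot":[0,0,0],"grip":0},
    {"translation":[0,0,0],"rot":[0,0,0],"grip":0}
  ]
}}

```text
t: 6.85
eef_pos: [0.5553, -0.0098, 0.1263]
tool_rot: [0.001, 1.0, -0.005, 0.0]
contact_force: [-0.5, -6.4, 2.4]
gripper_width: 0.0
```

```bash
cat > jaw.py <<'E'
from h import *
o=get_obs();print(o["t"],o["eef_pos"].round(5),o["contact_force"].round(2))
c=read_camera("wrist");d=c["depth"];K=c["mtx"];E=c["extrinsics"]
vv,uu=np.mgrid[0:480,0:640]
P=np.stack([(uu-K[0,2])/K[0,0]*d,-(vv-K[1,2])/K[1,1]*d,-d],-1)@E[:3,:3].T+E[:3,3]
p=c["pixels"].astype(int)
s=(abs(P[...,0]-.556)<.006)&(P[...,1]>.06)&(P[...,2]<.085)
for z,n in ((.0,''),):
    rows=[v for v in range(0,240) if s[v].any()]
for v in rows[::2]:
    m=s[v]
    print(v,"y %.4f z %.4f br %d"%(np.median(P[v][m][:,1]),np.median(P[v][m][:,2]),np.median(p[v][m].max(1))))
    if v>80: break
E
python3 jaw.py
```

```text
6.85 [ 0.55534 -0.0098   0.12633] [-0.46 -6.36  2.39]
0 y 0.1140 z 0.0433 br 12
2 y 0.1139 z 0.0404 br 18
4 y 0.1070 z 0.0670 br 141
6 y 0.1061 z 0.0677 br 182
8 y 0.1054 z 0.0680 br 179
10 y 0.1047 z 0.0677 br 179
12 y 0.1040 z 0.0678 br 178
14 y 0.1033 z 0.0677 br 178
16 y 0.1025 z 0.0678 br 177
18 y 0.1019 z 0.0676 br 176
20 y 0.1011 z 0.0678 br 175
22 y 0.1004 z 0.0677 br 175
24 y 0.0997 z 0.0674 br 157
26 y 0.0991 z 0.0672 br 64
28 y 0.0990 z 0.0634 br 50
30 y 0.0990 z 0.0590 br 51
32 y 0.0990 z 0.0547 br 76
34 y 0.0977 z 0.0579 br 170
36 y 0.0971 z 0.0571 br 91
38 y 0.0970 z 0.0523 br 132
40 y 0.0954 z 0.0575 br 153
42 y 0.0950 z 0.0551 br 78
44 y 0.0939 z 0.0574 br 166
46 y 0.0931 z 0.0574 br 104
48 y 0.0930 z 0.0521 br 123
50 y 0.0915 z 0.0578 br 163
52 y 0.0895 z 0.0665 br 157
54 y 0.0886 z 0.0670 br 160
56 y 0.0879 z 0.0673 br 160
58 y 0.0871 z 0.0676 br 160
60 y 0.0863 z 0.0674 br 160
62 y 0.0856 z 0.0674 br 161
64 y 0.0848 z 0.0674 br 160
66 y 0.0840 z 0.0674 br 156
68 y 0.0833 z 0.0671 br 130
70 y 0.0826 z 0.0668 br 98
72 y 0.0820 z 0.0645 br 65
74 y 0.0819 z 0.0562 br 157
76 y 0.0811 z 0.0562 br 177
78 y 0.0803 z 0.0565 br 177
80 y 0.0794 z 0.0564 br 177
82 y 0.0786 z 0.0562 br 177
```

Emit:
{"name": "send_rows", "arguments": {
  "commands": [
    {"translation":[0,0.007,0],"rot":[0,0,0],"grip":0},
    {"translation":[0,0.007,0],"rot":[0,0,0],"grip":0},
    {"translation":[0,0.005,0],"rot":[0,0,0],"grip":0},
    {"translation":[0,0,0],"rot":[0,0,0],"grip":0},
    {"translation":[0,0,0],"rot":[0,0,0],"grip":0}
  ]
}}

```text
t: 7.32
eef_pos: [0.5552, -0.0272, 0.1262]
tool_rot: [-0.0, 1.0, -0.005, -0.0]
contact_force: [-0.3, 1.1, 0.1]
gripper_width: 0.002
```

```bash
python3 jaw.py | head -20; python3 - <<'E'
from h import *
save("w4.png",read_camera("wrist")["pixels"])
E
```

```text
7.3167 [ 0.55523 -0.02722  0.1262 ] [-0.25  1.1   0.13]
0 y 0.0936 z 0.0569 br 70
2 y 0.0935 z 0.0541 br 133
4 y 0.0918 z 0.0577 br 154
6 y 0.0915 z 0.0561 br 77
8 y 0.0903 z 0.0579 br 149
10 y 0.0877 z 0.0667 br 157
12 y 0.0868 z 0.0674 br 158
14 y 0.0861 z 0.0671 br 158
16 y 0.0853 z 0.0673 br 158
18 y 0.0846 z 0.0673 br 159
20 y 0.0839 z 0.0672 br 159
22 y 0.0832 z 0.0673 br 159
24 y 0.0824 z 0.0673 br 152
26 y 0.0817 z 0.0672 br 130
28 y 0.0811 z 0.0666 br 104
30 y 0.0806 z 0.0656 br 65
32 y 0.0805 z 0.0617 br 56
34 y 0.0805 z 0.0574 br 125
36 y 0.0800 z 0.0558 br 178
```

View pics/w4.png

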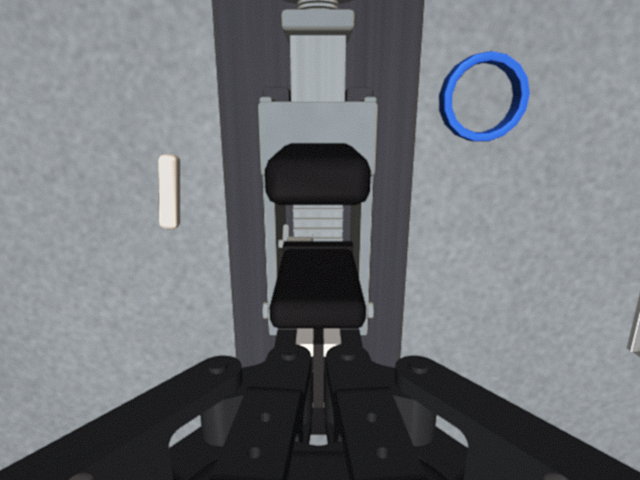

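Emit:
{"name": "send_rows", "arguments": {
  "commands": [
    {"translation":[0,0.002,0],"rot":[0,0,0],"grip":0},
    {"translation":[0,0,0],"rot":[0,0,0],"grip":0},
    {"translation":[0,-0.006,0],"rot":[0,0,0],"grip":0},
    {"translation":[0,-0.005,0],"rot":[0,0,0],"grip":0},
    {"translation":[0,-0.003,0],"rot":[0,0,0],"grip":0}
  ]
}}

```text
t: 7.83
eef_pos: [0.5553, -0.0168, 0.1264]
tool_rot: [0.001, 1.0, -0.005, 0.0]
contact_force: [0.6, -10.0, 1.8]
gripper_width: -0.001
```

Emit:
{"name": "send_rows", "arguments": {
  "commands": [
    {"translation":[0,-0.002,0],"rot":[0,0,0],"grip":0},
    {"translation":[0,-0.002,0],"rot":[0,0,0],"grip":0},
    {"translation":[0,-0.002,0],"rot":[0,0,0],"grip":0},
    {"translation":[0,-0.001,0],"rot":[0,0,0],"grip":0},
    {"translation":[0,0,0],"rot":[0,0,0],"grip":0}
  ]
}}

```text
t: 8.25
eef_pos: [0.5553, -0.0114, 0.1264]
tool_rot: [0.002, 1.0, -0.006, 0.0]
contact_force: [0.2, -10.6, 0.8]
gripper_width: -0.002
```

```bash
python3 jaw.py | head -50
```

```text
8.25 [ 0.55529 -0.0114   0.12642] [  0.15 -10.6    0.76]
0 y 0.1064 z 0.0677 br 135
2 y 0.1060 z 0.0667 br 52
4 y 0.1059 z 0.0635 br 51
6 y 0.1060 z 0.0601 br 52
8 y 0.1058 z 0.0573 br 140
10 y 0.1051 z 0.0576 br 149
12 y 0.1047 z 0.0556 br 77
14 y 0.1036 z 0.0572 br 165
16 y 0.1028 z 0.0577 br 106
18 y 0.1026 z 0.0543 br 110
20 y 0.1012 z 0.0577 br 166
22 y 0.1007 z 0.0564 br 78
24 y 0.0998 z 0.0575 br 142
26 y 0.0975 z 0.0658 br 149
28 y 0.0965 z 0.0670 br 161
30 y 0.0957 z 0.0674 br 159
32 y 0.0950 z 0.0674 br 160
34 y 0.0943 z 0.0675 br 160
36 y 0.0936 z 0.0675 br 160
38 y 0.0927 z 0.0676 br 160
40 y 0.0920 z 0.0673 br 161
42 y 0.0913 z 0.0673 br 142
44 y 0.0906 z 0.0668 br 119
46 y 0.0900 z 0.0658 br 78
48 y 0.0897 z 0.0628 br 57
50 y 0.0897 z 0.0567 br 134
52 y 0.0890 z 0.0562 br 178
54 y 0.0882 z 0.0565 br 176
56 y 0.0874 z 0.0561 br 176
58 y 0.0866 z 0.0562 br 176
60 y 0.0858 z 0.0564 br 176
62 y 0.0850 z 0.0564 br 177
64 y 0.0842 z 0.0563 br 177
66 y 0.0833 z 0.0565 br 177
68 y 0.0826 z 0.0563 br 177
70 y 0.0817 z 0.0563 br 177
72 y 0.0809 z 0.0561 br 176
74 y 0.0801 z 0.0565 br 178
76 y 0.0793 z 0.0562 br 177
78 y 0.0784 z 0.0562 br 176
80 y 0.0776 z 0.0563 br 178
82 y 0.0768 z 0.0563 br 177
```

Emit:
{"name": "send_rows", "arguments": {
  "commands": [
    {"translation":[0,-0.001,0],"rot":[0,0,0],"grip":0},
    {"translation":[0,-0.001,0],"rot":[0,0,0],"grip":0},
    {"translation":[0,0,0],"rot":[0,0,0],"grip":0},
    {"translation":[0,0,0],"rot":[0,0,0],"grip":0},
    {"translation":[0,0,0],"rot":[0,0,0],"grip":0}
  ]
}}

```text
t: 8.72
eef_pos: [0.5553, -0.0103, 0.1264]
tool_rot: [0.002, 1.0, -0.006, 0.0]
contact_force: [-0.3, -11.7, -0.1]
gripper_width: 0.004
```

Emit:
{"name": "send_rows", "arguments": {
  "commands": [
    {"translation":[0,-0.001,0],"rot":[0,0,0],"grip":0},
    {"translation":[0,0,0],"rot":[0,0,0],"grip":0},
    {"translation":[0,0,0],"rot":[0,0,0],"grip":0},
    {"translation":[0,0,0],"rot":[0,0,0],"grip":0},
    {"translation":[0,0,0],"rot":[0,0,0],"grip":0}
  ]
}}

```text
t: 9.13
eef_pos: [0.5553, -0.0095, 0.1265]
tool_rot: [0.002, 1.0, -0.006, 0.0]
contact_force: [0.1, -11.4, 0.2]
gripper_width: -0.004
```

```bash
python3 jaw.py | head -20
```

```text
9.1333 [ 0.55531 -0.00951  0.12645] [  0.07 -11.35   0.17]
0 y 0.1083 z 0.0677 br 166
2 y 0.1077 z 0.0673 br 84
4 y 0.1075 z 0.0650 br 50
6 y 0.1074 z 0.0619 br 50
8 y 0.1075 z 0.0583 br 120
10 y 0.1069 z 0.0575 br 163
12 y 0.1063 z 0.0566 br 75
14 y 0.1054 z 0.0576 br 153
16 y 0.1046 z 0.0576 br 143
18 y 0.1044 z 0.0551 br 83
20 y 0.1031 z 0.0576 br 169
22 y 0.1025 z 0.0569 br 90
24 y 0.1024 z 0.0532 br 123
26 y 0.1008 z 0.0578 br 152
28 y 0.0984 z 0.0669 br 160
30 y 0.0976 z 0.0676 br 159
32 y 0.0969 z 0.0672 br 159
34 y 0.0962 z 0.0673 br 159
36 y 0.0954 z 0.0674 br 160
```

Emit:
{"name": "send_rows", "arguments": {
  "commands": [
    {"translation":[0,0.008,0],"rot":[0,0,0],"grip":0},
    {"translation":[0,0.008,0],"rot":[0,0,0],"grip":0},
    {"translation":[0,0.006,0],"rot":[0,0,0],"grip":0},
    {"translation":[0,0.002,0],"rot":[0,0,0],"grip":0},
    {"translation":[0,0,0],"rot":[0,0,0],"grip":0}
  ]
}}

```text
t: 9.6
eef_pos: [0.5552, -0.0294, 0.1263]
tool_rot: [-0.0, 1.0, -0.005, 0.0]
contact_force: [-0.5, -0.5, -0.2]
gripper_width: 0.001
```

Emit:
{"name": "send_rows", "arguments": {
  "commands": [
    {"translation":[0,0,0],"rot":[0,0,0],"grip":0},
    {"translation":[0,-0.006,0],"rot":[0,0,0],"grip":0},
    {"translation":[0,-0.005,0],"rot":[0,0,0],"grip":0},
    {"translation":[0,-0.004,0],"rot":[0,0,0],"grip":0},
    {"translation":[0,-0.002,0],"rot":[0,0,0],"grip":0}
  ]
}}

```text
t: 10.02
eef_pos: [0.5553, -0.0159, 0.1264]
tool_rot: [0.002, 1.0, -0.006, 0.0]
contact_force: [0.4, -12.2, -0.4]
gripper_width: -0.001
```

Emit:
{"name": "send_rows", "arguments": {
  "commands": [
    {"translation":[0,-0.002,0],"rot":[0,0,0],"grip":0},
    {"translation":[0,-0.002,0],"rot":[0,0,0],"grip":0},
    {"translation":[0,-0.001,0],"rot":[0,0,0],"grip":0},
    {"translation":[0,-0.001,0],"rot":[0,0,0],"grip":0},
    {"translation":[0,0,0],"rot":[0,0,0],"grip":0}
  ]
}}

```text
t: 10.43
eef_pos: [0.5553, -0.0111, 0.1264]
tool_rot: [0.003, 1.0, -0.006, 0.0]
contact_force: [-0.2, -15.0, 0.1]
gripper_width: 0.001
```

```bash
python3 jaw.py | head -32; python3 jaw.py|head -1;  python3 - <<'E'
from h import *
c=read_camera("scene"); a=c["pixels"][205:320,280:415]; save("sc5.png",cv2.resize(a,None,fx=5.9,fy=5.2,interpolation=cv2.INTER_CUBIC))
c=read_camera("side"); a=c["pixels"][220:340,265:380]; save("si5.png",cv2.resize(a,None,fx=5,fy=5,interpolation=cv2.INTER_CUBIC))
E
```

```text
10.4333 [ 0.55531 -0.01106  0.12641] [ -0.25 -15.03   0.14]
0 y 0.1068 z 0.0669 br 160
2 y 0.1061 z 0.0669 br 159
4 y 0.1052 z 0.0674 br 158
6 y 0.1046 z 0.0674 br 159
8 y 0.1039 z 0.0674 br 158
10 y 0.1032 z 0.0672 br 159
12 y 0.1024 z 0.0675 br 159
14 y 0.1017 z 0.0675 br 158
16 y 0.1011 z 0.0671 br 139
18 y 0.1004 z 0.0667 br 117
20 y 0.0998 z 0.0661 br 83
22 y 0.0995 z 0.0640 br 59
24 y 0.0994 z 0.0602 br 65
26 y 0.0994 z 0.0563 br 157
28 y 0.0986 z 0.0562 br 176
30 y 0.0978 z 0.0562 br 175
32 y 0.0971 z 0.0563 br 175
34 y 0.0963 z 0.0566 br 176
36 y 0.0955 z 0.0564 br 175
38 y 0.0947 z 0.0564 br 175
40 y 0.0939 z 0.0565 br 174
42 y 0.0932 z 0.0564 br 176
44 y 0.0924 z 0.0559 br 176
46 y 0.0916 z 0.0559 br 175
48 y 0.0908 z 0.0563 br 176
50 y 0.0900 z 0.0563 br 177
52 y 0.0892 z 0.0564 br 176
54 y 0.0884 z 0.0561 br 176
56 y 0.0876 z 0.0563 br 177
58 y 0.0868 z 0.0563 br 176
60 y 0.0860 z 0.0564 br 177
10.4833 [ 0.55532 -0.01105  0.12641] [  0.71 -14.36  -0.02]
```

View pics/sc5.png

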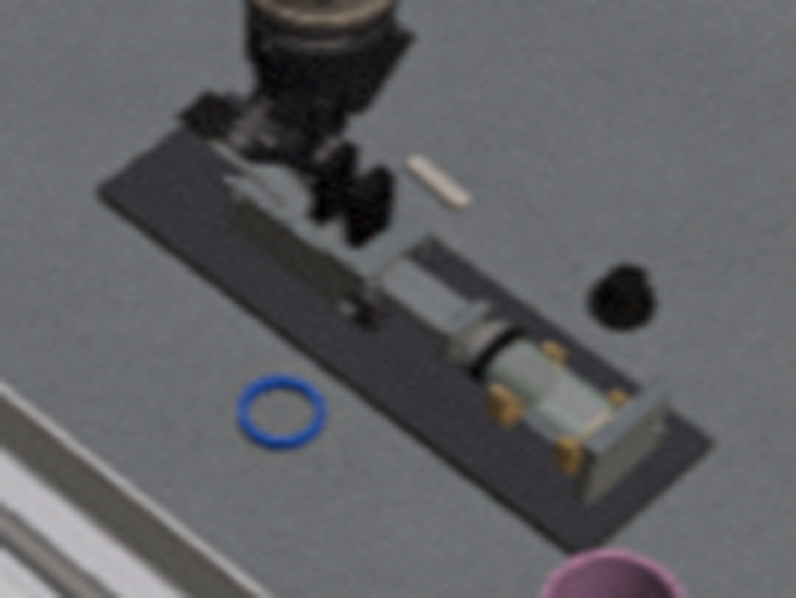

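View pics/si5.png

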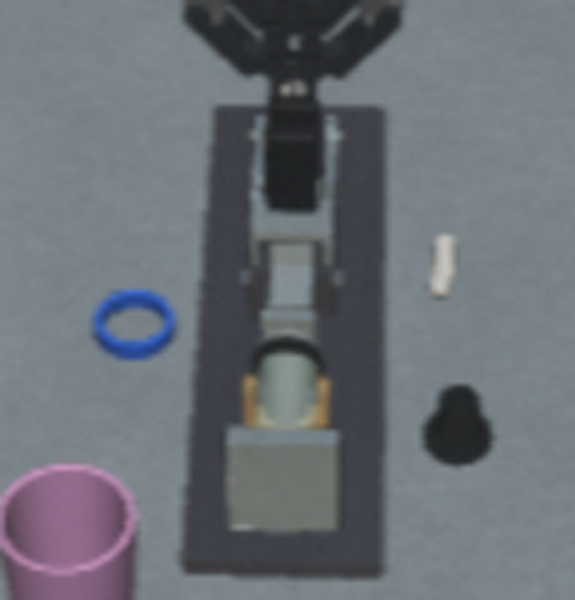

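Emit:
{"name": "send_rows", "arguments": {
  "commands": [
    {"translation":[0,0,0],"rot":[0,0,0],"grip":0},
    {"translation":[0,-0.0005,0],"rot":[0,0,0],"grip":0},
    {"translation":[0,0,0],"rot":[0,0,0],"grip":0},
    {"translation":[0,0,0],"rot":[0,0,0],"grip":0},
    {"translation":[0,0,0],"rot":[0,0,0],"grip":0}
  ]
}}

```text
t: 11.05
eef_pos: [0.5553, -0.0098, 0.1264]
tool_rot: [0.002, 1.0, -0.006, 0.0]
contact_force: [-0.4, -12.7, -0.2]
gripper_width: 0.0
```

Emit:
{"name": "send_rows", "arguments": {
  "commands": [
    {"translation":[0,-0.0005,0],"rot":[0,0,0],"grip":0},
    {"translation":[0,0,0],"rot":[0,0,0],"grip":0},
    {"translation":[0,0,0],"rot":[0,0,0],"grip":0},
    {"translation":[0,0,0],"rot":[0,0,0],"grip":0},
    {"translation":[0,0,0],"rot":[0,0,0],"grip":0}
  ]
}}

```text
t: 11.47
eef_pos: [0.5553, -0.0096, 0.1264]
tool_rot: [0.002, 1.0, -0.006, 0.0]
contact_force: [0.2, -12.4, -0.4]
gripper_width: 0.001
```

```bash
python3 - <<'E'
from h import *
for i in range(4):
    o=get_obs();print(o["t"],o["eef_pos"].round(5),o["contact_force"].round(2)); c=read_camera("wrist")
E
```

```text
11.4667 [ 0.55531 -0.00955  0.12638] [  0.23 -12.43  -0.36]
11.5167 [ 0.55532 -0.00954  0.12638] [  0.21 -12.66   0.06]
11.5667 [ 0.55533 -0.00952  0.12638] [  0.07 -12.68   0.27]
11.6167 [ 0.55534 -0.00952  0.1264 ] [  1.15 -13.47  -1.3 ]
```

Emit:
{"name": "send_rows", "arguments": {
  "commands": [
    {"translation":[0,0.008,0],"rot":[0,0,0],"grip":0},
    {"translation":[0,0.008,0],"rot":[0,0,0],"grip":0},
    {"translation":[0,0.006,0],"rot":[0,0,0],"grip":0},
    {"translation":[0,0.002,0],"rot":[0,0,0],"grip":0},
    {"translation":[0,0,0],"rot":[0,0,0],"grip":0}
  ]
}}

```text
t: 12.08
eef_pos: [0.5552, -0.0293, 0.1263]
tool_rot: [-0.0, 1.0, -0.005, 0.0]
contact_force: [-0.6, -0.3, -0.5]
gripper_width: -0.001
```

Emit:
{"name": "send_rows", "arguments": {
  "commands": [
    {"translation":[0,0,0],"rot":[0,0,0],"grip":0},
    {"translation":[0,-0.005,0],"rot":[0,0,0],"grip":0},
    {"translation":[0,-0.004,0],"rot":[0,0,0],"grip":0},
    {"translation":[0,-0.003,0],"rot":[0,0,0],"grip":0},
    {"translation":[0,0,0],"rot":[0,0,0],"grip":0}
  ]
}}

```text
t: 12.5
eef_pos: [0.5553, -0.02, 0.1264]
tool_rot: [0.002, 1.0, -0.005, 0.0]
contact_force: [0.6, -9.4, -1.0]
gripper_width: -0.002
```

Emit:
{"name": "send_rows", "arguments": {
  "commands": [
    {"translation":[0,-0.0005,0],"rot":[0,0,0],"grip":0},
    {"translation":[0,-0.0005,0],"rot":[0,0,0],"grip":0},
    {"translation":[0,-0.0005,0],"rot":[0,0,0],"grip":0},
    {"translation":[0,-0.0005,0],"rot":[0,0,0],"grip":0},
    {"translation":[0,0,0],"rot":[0,0,0],"grip":0}
  ]
}}

```text
t: 12.92
eef_pos: [0.5552, -0.0194, 0.1264]
tool_rot: [0.002, 1.0, -0.006, 0.0]
contact_force: [-0.3, -12.9, -1.0]
gripper_width: 0.001
```

Emit:
{"name": "send_rows", "arguments": {
  "commands": [
    {"translation":[0,-0.0005,0],"rot":[0,0,0],"grip":0},
    {"translation":[0,-0.0005,0],"rot":[0,0,0],"grip":0},
    {"translation":[0,0,0],"rot":[0,0,0],"grip":0},
    {"translation":[0,0,0],"rot":[0,0,0],"grip":0},
    {"translation":[0,0,0],"rot":[0,0,0],"grip":0}
  ]
}}

```text
t: 13.33
eef_pos: [0.5552, -0.019, 0.1264]
tool_rot: [0.003, 1.0, -0.006, 0.0]
contact_force: [0.6, -14.4, -0.2]
gripper_width: 0.0
```

Emit:
{"name": "send_rows", "arguments": {
  "commands": [
    {"translation":[0,-0.0005,0],"rot":[0,0,0],"grip":0},
    {"translation":[0,-0.0005,0],"rot":[0,0,0],"grip":0},
    {"translation":[0,0,0],"rot":[0,0,0],"grip":0},
    {"translation":[0,0,0],"rot":[0,0,0],"grip":0},
    {"translation":[0,0,0],"rot":[0,0,0],"grip":0}
  ]
}}

```text
t: 13.75
eef_pos: [0.5552, -0.0186, 0.1264]
tool_rot: [0.003, 1.0, -0.007, 0.0]
contact_force: [0.6, -15.2, -0.3]
gripper_width: -0.004
```

Emit:
{"name": "send_rows", "arguments": {
  "commands": [
    {"translation":[0,-0.0005,0],"rot":[0,0,0],"grip":0},
    {"translation":[0,-0.0005,0],"rot":[0,0,0],"grip":0},
    {"translation":[0,0,0],"rot":[0,0,0],"grip":0},
    {"translation":[0,0,0],"rot":[0,0,0],"grip":0},
    {"translation":[0,0,0],"rot":[0,0,0],"grip":0}
  ]
}}

```text
t: 14.17
eef_pos: [0.5552, -0.0182, 0.1264]
tool_rot: [0.003, 1.0, -0.007, 0.0]
contact_force: [-0.1, -16.4, -1.0]
gripper_width: 0.003
```

Emit:
{"name": "send_rows", "arguments": {
  "commands": [
    {"translation":[0,0,0],"rot":[0,0,0],"grip":0},
    {"translation":[0,0,0],"rot":[0,0,0],"grip":0},
    {"translation":[0,0,0],"rot":[0,0,0],"grip":0},
    {"translation":[0,0,0],"rot":[0,0,0],"grip":0},
    {"translation":[0,0,0],"rot":[0,0,0],"grip":0}
  ]
}}

```text
t: 14.58
eef_pos: [0.5552, -0.0182, 0.1264]
tool_rot: [0.003, 1.0, -0.007, 0.0]
contact_force: [-0.1, -16.6, -0.5]
gripper_width: -0.0
```

```bash
python3 - <<'E'
from h import *
for n,x,y in (("scene",350,255),("side",300,270)):
  ims=[]
  for i in range(3):
    o=get_obs();print(o["t"],o["eef_pos"].round(5),o["contact_force"].round(2)); c=read_camera(n); ims.append(c["pixels"].astype(float))
  a=np.mean(ims,0).astype(np.uint8)[y:y+50,x:x+60]
  save(n+"6.png",cv2.resize(a,None,fx=12,fy=12,interpolation=cv2.INTER_CUBIC))
E
```

```text
14.5833 [ 0.55522 -0.01821  0.12642] [ -0.15 -16.59  -0.5 ]
14.6333 [ 0.55526 -0.01823  0.12644] [  1.08 -15.83  -0.71]
14.6833 [ 0.55523 -0.01818  0.12643] [  1.02 -15.87  -1.24]
14.7333 [ 0.55524 -0.0182   0.12642] [  0.55 -16.65  -0.93]
14.7833 [ 0.5552  -0.01822  0.12641] [ -0.02 -17.28  -0.96]
14.8333 [ 0.55522 -0.01821  0.12641] [  1.38 -17.6   -1.36]
```

View pics/scene6.png

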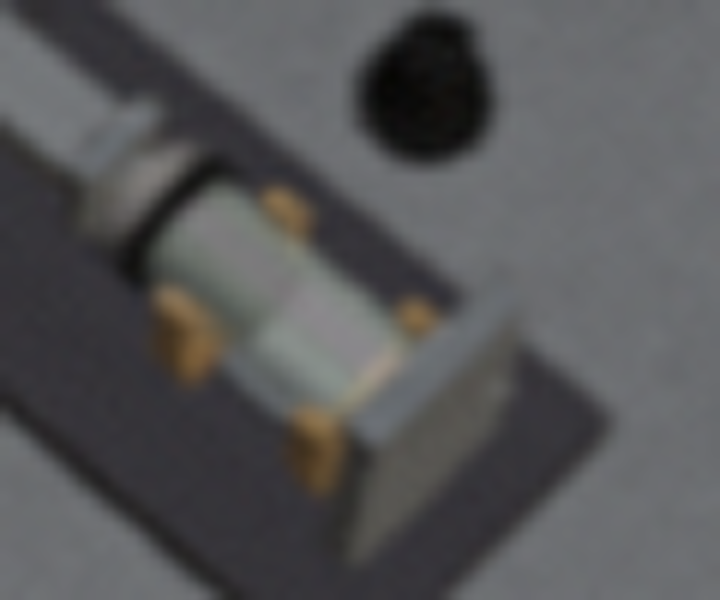

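View pics/side6.png

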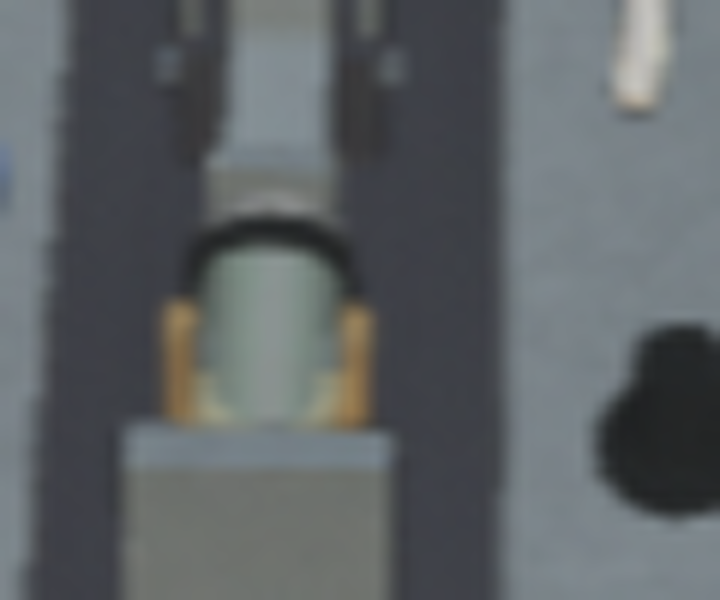

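Emit:
{"name": "send_rows", "arguments": {
  "commands": [
    {"translation":[0,-0.0005,0],"rot":[0,0,0],"grip":0},
    {"translation":[0,-0.0005,0],"rot":[0,0,0],"grip":0},
    {"translation":[0,-0.0005,0],"rot":[0,0,0],"grip":0},
    {"translation":[0,0,0],"rot":[0,0,0],"grip":0},
    {"translation":[0,0,0],"rot":[0,0,0],"grip":0}
  ]
}}

```text
t: 15.3
eef_pos: [0.5552, -0.0176, 0.1264]
tool_rot: [0.004, 1.0, -0.007, 0.001]
contact_force: [-0.2, -17.7, -1.5]
gripper_width: -0.001
```

Emit:
{"name": "send_rows", "arguments": {
  "commands": [
    {"translation":[0,-0.0005,0],"rot":[0,0,0],"grip":0},
    {"translation":[0,-0.0005,0],"rot":[0,0,0],"grip":0},
    {"translation":[0,0,0],"rot":[0,0,0],"grip":0},
    {"translation":[0,0,0],"rot":[0,0,0],"grip":0},
    {"translation":[0,0,0],"rot":[0,0,0],"grip":0}
  ]
}}

```text
t: 15.72
eef_pos: [0.5552, -0.0173, 0.1265]
tool_rot: [0.004, 1.0, -0.007, 0.001]
contact_force: [0.6, -20.2, -0.5]
gripper_width: -0.004
```

```bash
python3 - <<'E'
from h import *
for i in range(6):
    o=get_obs();print(o["t"],o["eef_pos"].round(5),o["contact_force"].round(2)); c=read_camera("scene")
E
```

```text
15.7167 [ 0.55523 -0.01726  0.12645] [  0.6  -20.25  -0.5 ]
15.7667 [ 0.55525 -0.01721  0.12647] [  0.81 -20.6   -0.07]
15.8167 [ 0.55522 -0.01721  0.12645] [  0.34 -20.49  -0.56]
15.8667 [ 0.55522 -0.01725  0.12644] [  0.52 -20.06  -0.89]
15.9167 [ 0.55523 -0.0172   0.12647] [  1.33 -20.17  -0.45]
15.9667 [ 0.55522 -0.01722  0.12645] [  0.51 -19.67  -0.76]
```

Emit:
{"name": "send_rows", "arguments": {
  "commands": [
    {"translation":[0,-0.0005,0],"rot":[0,0,0],"grip":0},
    {"translation":[0,0,0],"rot":[0,0,0],"grip":0},
    {"translation":[0,0,0],"rot":[0,0,0],"grip":0},
    {"translation":[0,0,0],"rot":[0,0,0],"grip":0},
    {"translation":[0,0,0],"rot":[0,0,0],"grip":0}
  ]
}}

```text
t: 16.43
eef_pos: [0.5552, -0.017, 0.1265]
tool_rot: [0.004, 1.0, -0.008, 0.001]
contact_force: [0.4, -21.4, -0.6]
gripper_width: -0.0
```

Emit:
{"name": "send_rows", "arguments": {
  "commands": [
    {"translation":[0,0,0],"rot":[0,0,0],"grip":0},
    {"translation":[0,0,0],"rot":[0,0,0],"grip":0},
    {"translation":[0,0,0],"rot":[0,0,0],"grip":0},
    {"translation":[0,0,0],"rot":[0,0,0],"grip":0},
    {"translation":[0,0,0],"rot":[0,0,0],"grip":0}
  ]
}}

```text
t: 16.85
eef_pos: [0.5552, -0.017, 0.1265]
tool_rot: [0.004, 1.0, -0.007, 0.001]
contact_force: [0.5, -21.4, -2.3]
gripper_width: 0.001
```

Emit:
{"name": "send_rows", "arguments": {
  "commands": [
    {"translation":[0,0.006,0],"rot":[0,0,0],"grip":0},
    {"translation":[0,0.006,0],"rot":[0,0,0],"grip":0},
    {"translation":[0,0.008,0],"rot":[0,0,0],"grip":0},
    {"translation":[0,0.02,0],"rot":[0,0,0],"grip":0},
    {"translation":[0,0.02,0],"rot":[0,0,0],"grip":0}
  ]
}}

```text
t: 17.27
eef_pos: [0.5551, -0.0678, 0.1262]
tool_rot: [-0.001, 1.0, -0.003, -0.0]
contact_force: [-0.5, -0.5, 0.8]
gripper_width: -0.001
```

Emit:
{"name": "send_rows", "arguments": {
  "commands": [
    {"translation":[0,0.02,0],"rot":[0,0,0],"grip":0},
    {"translation":[0,0,0],"rot":[0,0,0],"grip":0},
    {"translation":[0,0,0],"rot":[0,0,0],"grip":0},
    {"translation":[0,0,0],"rot":[0,0,0],"grip":0},
    {"translation":[0,0,0],"rot":[0,0,0],"grip":0}
  ]
}}

```text
t: 17.68
eef_pos: [0.5549, -0.0878, 0.1261]
tool_rot: [-0.001, 1.0, -0.003, -0.0]
contact_force: [0.3, 0.1, 0.2]
gripper_width: 0.002
```

```bash
python3 - <<'E'
from h import *
o=get_obs();print(o["t"],o["eef_pos"].round(5),o["contact_force"].round(2)); c=read_camera("wrist"); save("w7.png",c["pixels"])
c=read_camera("side"); a=c["pixels"][220:340,265:380]; save("si7.png",cv2.resize(a,None,fx=5,fy=5,interpolation=cv2.INTER_CUBIC))
E
```

```text
17.6833 [ 0.55487 -0.08776  0.12615] [0.31 0.09 0.2 ]
```

View pics/w7.png

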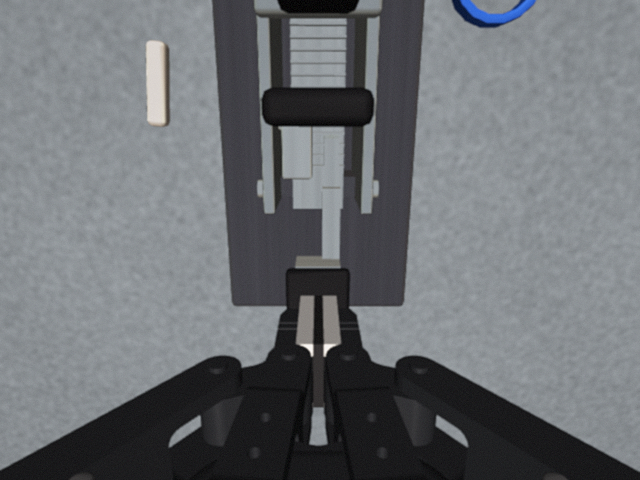

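View pics/si7.png

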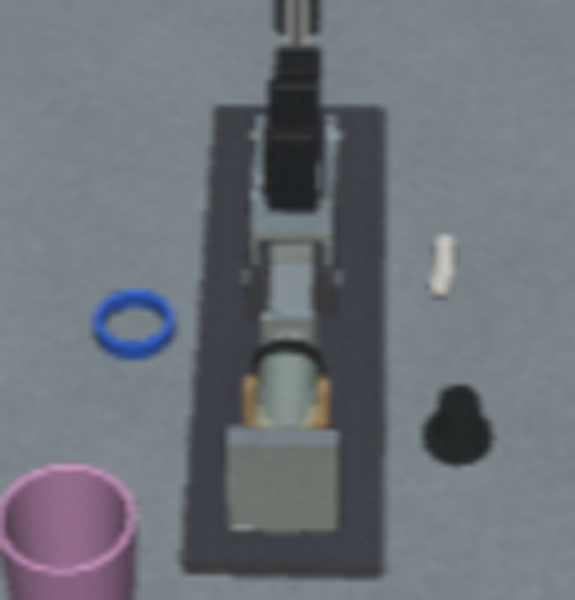

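Emit:
{"name": "send_rows", "arguments": {
  "commands": [
    {"translation":[0,0.001,0.008],"rot":[0,0,0],"grip":0},
    {"translation":[0,0,0.008],"rot":[0,0,0],"grip":0},
    {"translation":[0,0,0.003],"rot":[0,0,0],"grip":0},
    {"translation":[0,0,0],"rot":[0,0,0],"grip":0},
    {"translation":[0,0,0],"rot":[0,0,0],"grip":0}
  ]
}}

```text
t: 18.2
eef_pos: [0.5543, -0.0905, 0.1067]
tool_rot: [0.0, 1.0, -0.005, -0.001]
contact_force: [-0.6, -0.0, 0.3]
gripper_width: 0.003
```

Emit:
{"name": "send_rows", "arguments": {
  "commands": [
    {"translation":[0,0,0.002],"rot":[0,0,0],"grip":0},
    {"translation":[0,0,0.002],"rot":[0,0,0],"grip":0},
    {"translation":[0,0,0.002],"rot":[0,0,0],"grip":0},
    {"translation":[0,0,0],"rot":[0,0,0],"grip":0},
    {"translation":[0,0,0],"rot":[0,0,0],"grip":0}
  ]
}}

```text
t: 18.62
eef_pos: [0.5547, -0.0906, 0.1013]
tool_rot: [0.0, 1.0, -0.005, 0.0]
contact_force: [-0.1, -1.5, 1.6]
gripper_width: -0.007
```

Emit:
{"name": "send_rows", "arguments": {
  "commands": [
    {"translation":[0,0,0.002],"rot":[0,0,0],"grip":0},
    {"translation":[0,0,0.001],"rot":[0,0,0],"grip":0},
    {"translation":[0,0,0.001],"rot":[0,0,0],"grip":0},
    {"translation":[0,0,0],"rot":[0,0,0],"grip":0},
    {"translation":[0,0,0],"rot":[0,0,0],"grip":0}
  ]
}}

```text
t: 19.03
eef_pos: [0.5547, -0.0906, 0.0973]
tool_rot: [0.0, 1.0, -0.005, 0.0]
contact_force: [0.0, -1.7, 1.6]
gripper_width: 0.0
```

Emit:
{"name": "send_rows", "arguments": {
  "commands": [
    {"translation":[0,0,0.001],"rot":[0,0,0],"grip":0},
    {"translation":[0,0,0.0005],"rot":[0,0,0],"grip":0},
    {"translation":[0,0,0],"rot":[0,0,0],"grip":0},
    {"translation":[0,0,0],"rot":[0,0,0],"grip":0},
    {"translation":[0,0,0],"rot":[0,0,0],"grip":0}
  ]
}}

```text
t: 19.45
eef_pos: [0.5549, -0.0907, 0.0966]
tool_rot: [-0.0, 1.0, -0.005, 0.0]
contact_force: [-2.1, -1.3, 9.4]
gripper_width: 0.001
```

Emit:
{"name": "send_rows", "arguments": {
  "commands": [
    {"translation":[0,0,0],"rot":[0,0,0],"grip":0},
    {"translation":[0,0,0],"rot":[0,0,0],"grip":0},
    {"translation":[0,0,0],"rot":[0,0,0],"grip":0},
    {"translation":[0,0,0],"rot":[0,0,0],"grip":0},
    {"translation":[0,0,0],"rot":[0,0,0],"grip":0}
  ]
}}

```text
t: 19.87
eef_pos: [0.5549, -0.0907, 0.0967]
tool_rot: [-0.0, 1.0, -0.005, 0.0]
contact_force: [-2.3, -1.6, 9.2]
gripper_width: -0.001
```

```bash
python3 - <<'E'
from h import *
o=get_obs();print(o["t"],o["eef_pos"].round(5),o["contact_force"].round(2)); c=read_camera("wrist"); save("w8.png",c["pixels"])
c=read_camera("scene"); a=c["pixels"][205:320,280:415]; save("sc8.png",cv2.resize(a,None,fx=5.9,fy=5.2,interpolation=cv2.INTER_CUBIC))
E
```

```text
19.8667 [ 0.55488 -0.09075  0.09666] [-2.32 -1.58  9.18]
```

View pics/w8.png

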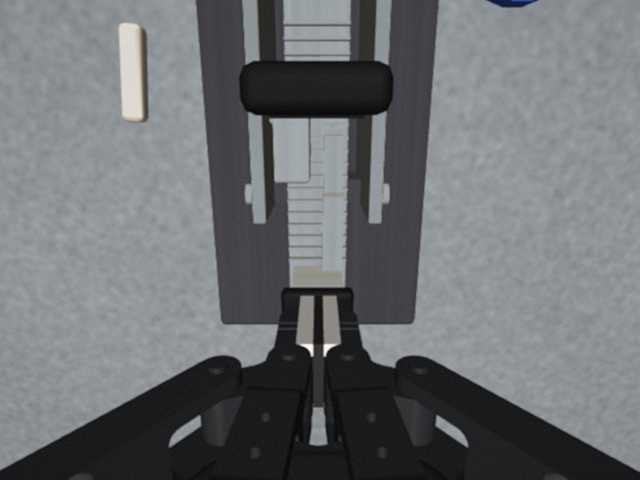

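View pics/sc8.png

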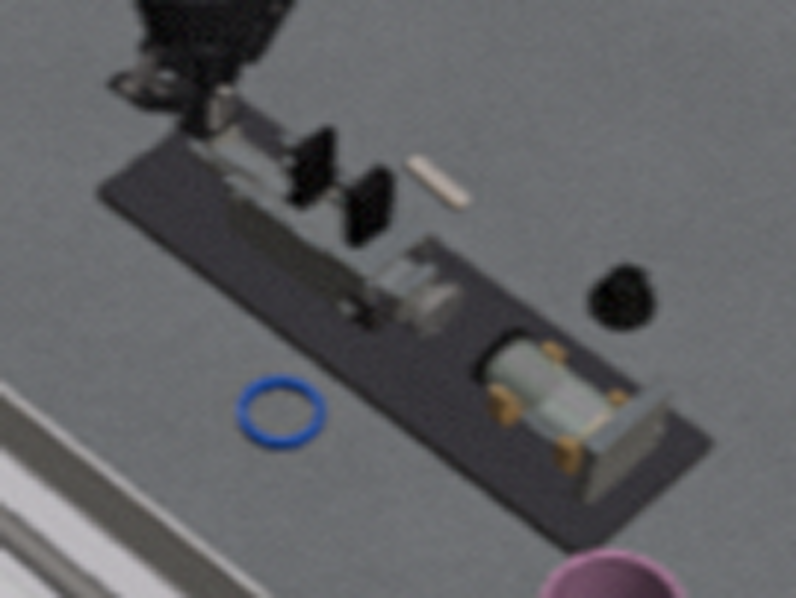

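Emit:
{"name": "send_rows", "arguments": {
  "commands": [
    {"translation":[0,0,0],"rot":[0,0,0],"grip":0},
    {"translation":[0,0,0],"rot":[0,0,0],"grip":0},
    {"translation":[0,0,0],"rot":[0,0,0],"grip":0},
    {"translation":[0,0,0],"rot":[0,0,0],"grip":0},
    {"translation":[0,0,0],"rot":[0,0,0],"grip":0}
  ]
}}

```text
t: 20.38
eef_pos: [0.5549, -0.0907, 0.0966]
tool_rot: [-0.0, 1.0, -0.005, 0.0]
contact_force: [-1.8, -0.9, 10.1]
gripper_width: -0.003
```

Emit:
{"name": "send_rows", "arguments": {
  "commands": [
    {"translation":[0,0,-0.005],"rot":[0,0,0],"grip":0},
    {"translation":[0,0,-0.01],"rot":[0,0,0],"grip":0},
    {"translation":[0,0,-0.03],"rot":[0,0,0],"grip":0},
    {"translation":[0,0,-0.04],"rot":[0,0,0],"grip":0},
    {"translation":[0,0,-0.04],"rot":[0,0,0],"grip":0}
  ]
}}

```text
t: 20.8
eef_pos: [0.5535, -0.0901, 0.2218]
tool_rot: [0.0, 1.0, -0.005, -0.001]
contact_force: [0.3, -0.2, 0.7]
gripper_width: 0.003
```

Emit:
{"name": "send_rows", "arguments": {
  "commands": [
    {"translation":[0,0,-0.02],"rot":[0,0,0],"grip":0},
    {"translation":[0,0,0],"rot":[0,0,0],"grip":0},
    {"translation":[0,0,0],"rot":[0,0,0],"grip":0},
    {"translation":[0,0,0],"rot":[0,0,0],"grip":0},
    {"translation":[0,0,0],"rot":[0,0,0],"grip":0}
  ]
}}

```text
t: 21.22
eef_pos: [0.5536, -0.0901, 0.2394]
tool_rot: [-0.0, 1.0, -0.004, -0.001]
contact_force: [0.3, -0.3, -0.4]
gripper_width: -0.005
```

```bash
python3 - <<'E'
from h import *
o=get_obs();print(o["t"],o["eef_pos"].round(5),o["contact_force"].round(2)); c=read_camera("wrist"); save("w9.png",c["pixels"])
c=read_camera("scene"); a=c["pixels"][205:320,280:415]; save("sc9.png",cv2.resize(a,None,fx=5.9,fy=5.2,interpolation=cv2.INTER_CUBIC))
E
```

```text
21.2167 [ 0.5536  -0.09006  0.23935] [ 0.26 -0.3  -0.41]
```

View pics/w9.png

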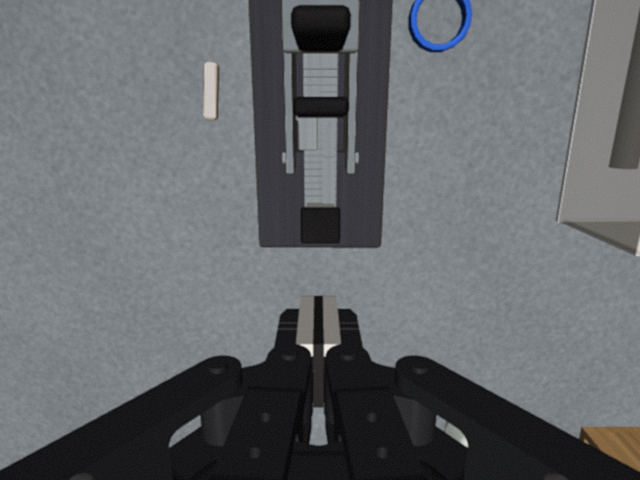

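View pics/sc9.png

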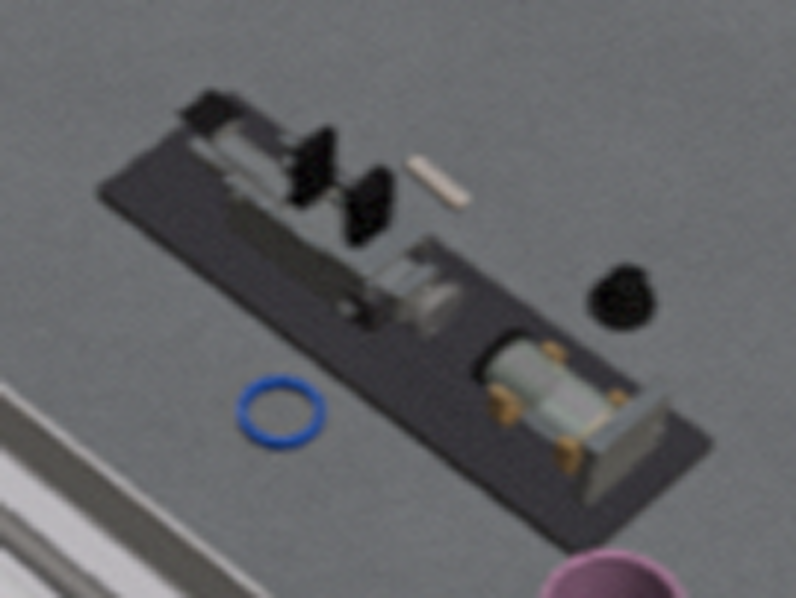

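Emit:
{"name": "send_rows", "arguments": {
  "commands": [
    {"translation":[0,-0.035,0],"rot":[0,0,0],"grip":0},
    {"translation":[0,-0.035,0],"rot":[0,0,0],"grip":0},
    {"translation":[0,-0.035,0],"rot":[0,0,0],"grip":0},
    {"translation":[0,0,0],"rot":[0,0,0],"grip":0},
    {"translation":[0,0,0],"rot":[0,0,0],"grip":0}
  ]
}}

```text
t: 21.73
eef_pos: [0.5552, 0.0172, 0.2397]
tool_rot: [0.0, 1.0, -0.002, -0.001]
contact_force: [0.4, -0.9, -0.9]
gripper_width: 0.002
```

```bash
python3 jaw.py | head -60; python3 - <<'E'
from h import *
save("w10.png",read_camera("wrist")["pixels"])
E
```

```text
21.7333 [0.55518 0.01716 0.23971] [ 0.38 -0.94 -0.9 ]
0 y 0.1626 z 0.0659 br 199
2 y 0.1614 z 0.0660 br 160
4 y 0.1602 z 0.0663 br 160
6 y 0.1591 z 0.0660 br 159
8 y 0.1581 z 0.0655 br 160
10 y 0.1568 z 0.0662 br 160
12 y 0.1558 z 0.0654 br 160
14 y 0.1546 z 0.0657 br 159
16 y 0.1533 z 0.0659 br 160
18 y 0.1521 z 0.0661 br 159
20 y 0.1511 z 0.0656 br 160
22 y 0.1497 z 0.0663 br 161
24 y 0.1486 z 0.0660 br 160
26 y 0.1475 z 0.0658 br 159
28 y 0.1462 z 0.0662 br 160
30 y 0.1450 z 0.0661 br 160
32 y 0.1437 z 0.0666 br 160
34 y 0.1427 z 0.0659 br 159
36 y 0.1414 z 0.0661 br 160
38 y 0.1403 z 0.0655 br 160
40 y 0.1391 z 0.0661 br 160
42 y 0.1378 z 0.0661 br 160
44 y 0.1367 z 0.0658 br 160
46 y 0.1354 z 0.0658 br 160
48 y 0.1342 z 0.0657 br 157
50 y 0.1327 z 0.0681 br 49
52 y 0.1313 z 0.0693 br 23
54 y 0.1302 z 0.0688 br 23
56 y 0.1289 z 0.0688 br 23
58 y 0.1277 z 0.0691 br 24
60 y 0.1265 z 0.0685 br 24
62 y 0.1253 z 0.0687 br 16
64 y 0.1251 z 0.0594 br 11
66 y 0.1251 z 0.0473 br 10
68 y 0.1251 z 0.0342 br 43
70 y 0.1255 z 0.0152 br 68
72 y 0.1240 z 0.0152 br 68
74 y 0.1225 z 0.0154 br 68
76 y 0.1210 z 0.0154 br 67
78 y 0.1196 z 0.0155 br 68
80 y 0.1181 z 0.0155 br 67
82 y 0.1166 z 0.0153 br 67
```

View pics/w10.png

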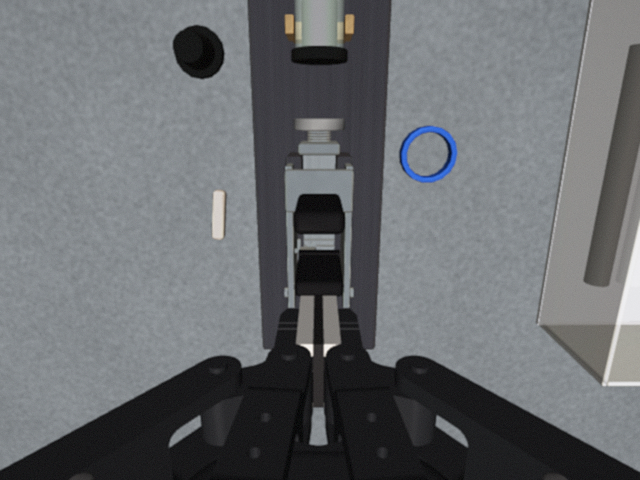

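```bash
sed -i 's/if v>80: break/if v>170: break/' jaw.py; python3 jaw.py | awk '$1>106 && $1<176'
```

```text
108 y 0.0931 z 0.0154 br 68
110 y 0.0916 z 0.0151 br 68
112 y 0.0900 z 0.0154 br 68
114 y 0.0884 z 0.0150 br 66
116 y 0.0869 z 0.0150 br 104
118 y 0.0858 z 0.0673 br 163
120 y 0.0844 z 0.0681 br 160
122 y 0.0831 z 0.0676 br 160
124 y 0.0818 z 0.0678 br 161
126 y 0.0804 z 0.0682 br 160
128 y 0.0791 z 0.0677 br 126
130 y 0.0773 z 0.0579 br 125
132 y 0.0756 z 0.0490 br 128
134 y 0.0726 z 0.0157 br 126
136 y 0.0731 z 0.0578 br 135
138 y 0.0716 z 0.0557 br 134
140 y 0.0696 z 0.0458 br 108
142 y 0.0694 z 0.0658 br 126
144 y 0.0681 z 0.0669 br 146
146 y 0.0667 z 0.0669 br 143
148 y 0.0653 z 0.0671 br 144
150 y 0.0639 z 0.0674 br 137
152 y 0.0625 z 0.0667 br 110
154 y 0.0601 z 0.0568 br 156
```

```bash
python3 -c "
from station import *
print(hand_in())"
```

```text
the job is handed in; nothing more can be done
None
```

The stopper is home, the jaw is fully back, and the job was handed in at about 22 s of the 67 s allowed. I walked the jaw in with four trigger strokes, pushing with the closed fingers from behind the paddle.

- **Pressing force:** I bore on the stopper with about 21 N at the trigger, held for about half a second. That is roughly 14 to 15 N on the stopper. The jaw force is inferred: I subtracted about 6 to 7 N of spring and drag, estimated from the earlier strokes, because nothing measures it directly. The highest trigger push I read was 21.4 N, below the roughly 26 N at which the stopper force would reach 20 N.
- **Release:** I let the trigger go fully. I then pressed the tab to its stop with about 10 N for over a second, until the jaw had sprung back.
- **Last wrist-camera check:**
  - The jaw face is at y = 0.0865. Fully back should put it at about 0.087, so this agrees.
  - The stopper head spans y = 0.125 to 0.133, its 8 mm thickness, tight against the tube rim with no visible gap.
- **Surroundings:** The chalk, ring, spare stopper and cup look unmoved in the last pictures. I did not check the bottle, lamp or dish again, but the arm stayed high and clear of them. The gripper is clear of everything.
- **Disagreement:** The base-plate edges, read by eye in the fixed cameras, put the clamp about 8 mm further along y than the wrist camera's depth did. The trigger's contact point and the final jaw position both agreed with the wrist camera, so I used that.
- **Start position:** The jaw appeared to start about 5 mm forward of fully back.

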